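# Fill the condiment caddy for service

### The arm

A 6-joint arm with a two-finger parallel gripper is mounted at the origin on a cart in front of the work surface, level with it; the furniture and walls round the work are solid. World frame = base frame: x ahead of the robot, y to its left, z up, the work surface at z = 0. Lengths are in m, angles in rad, forces in N, time in s.
With the tool pointing down it reaches from about 0.4 to 0.825 m from the base axis. Payload 7 kg.
Tool frame: the origin (TCP) lies at the very end of the fingers, on their centre line; the grasp point (between the pads) lies 19 mm behind it; z points along the fingers, y is the line along which they close (so a half turn about z gives the same grasp; the last joint's range is limited). The gripper opens to 88 mm and grips with 3 to 60 N. Pads are 19 mm wide; open, the fingers measure 130 mm over their backs; the gripper's body (78 mm by 193 mm) begins 47 mm behind the grasp point.
Start: joints at [1.448, 0.359, 0.012, 0, -1.224, -0.288], TCP at [0.27, 0.619, 0.227] pointing down, gripper open.
Joint ranges: [-3.07, 3.07], [-1.43, 2.12], [-1.02, 1.25], [-3.03, 1.67], [-3.05, -0], [-3.03, 3.03]. Speed limits (rad/s): [2.39, 2.39, 3.01, 3.14, 3.14, 3.14].

### API

Orientations are given as [roll, pitch, yaw] about the fixed x, y, z axes, in that order (R = Rz(yaw) Ry(pitch) Rx(roll)).
In Python, from station import arm gives the robot as it stands. The module is installed in compiled form; this text tells all that it offers.
- The arm moves only by the shell command python3 -m crank 'ROWS' [FORCE]. ROWS is JSON, a list of rows, each an object of numbers: "dx", "dy", "dz": the shift along the world's x, y, z in m; "twist": the turn about the world's z in degrees; "grip": the opening, from -1 (shut) to 1 (fully open). A call has exactly 5 rows; each row is the pose to reach, as a shift and turn from the pose commanded when the call began; what a row does not reach only later rows make up. A row lasts 1/12 s, in which the tool goes at most 41.7 mm and 7.16 degrees, less where a joint would pass 70% of its speed; a pose out of reach is approached as far as the arm can. A call with a gripper value outside its range is refused whole. The fingers move at their own pace and stop on an object; FORCE is the grip in N (left out, the last holds). Time passes only in rows, so rows that repeat a pose let the fingers close, or fill a call up. It gives the time, the measured TCP pose, the force, the opening and the grip force at its end, in the units of the state.
- arm.get_state(): the state, without advancing time (a new reading comes with each control period).
- arm.grab_frame(name): name is "scene" or "side" or "wrist"; returns the picture (400x640x3 uint8, red, green, blue); there is no depth.
- arm.get_calibration(name): a dict with "fx", "fy", "cx", "cy" (pixels), "k1" (the pictures are not rectified: a ray, as slopes to the right and down, at radius r is drawn at 1 + k1 r^2 times it, then the intrinsics apply), "cam_to_world" (4x4, takes a point from camera to world coordinates); the wrist camera has in their place "tool_from_camera" (4x4, takes a point from camera to tool coordinates, whose origin is the TCP and whose axes are the flange's). Camera axes: x right, y down, z forward; pixel columns grow to the right and rows downward; lengths in m; the calibration is good to about 2 mm. A picture is of the moment at which its call begins: read the wrist's pose just before it. get_calibration takes no time and is no camera call.
- arm.job_done(): hands the job in; it is judged then, once.
The state is a dict: "t": time; "q": joint angles; "qd": joint speeds; "joint_efforts": joint torques, N m; "eef_pos": TCP position; "ee_rot": TCP orientation; "force": force on the tool from outside, world axes, zero at the start; "moment": the same for the moment, N m; "width": finger opening in m; "gripper_force": force on a finger pad.
Only numpy, scipy, OpenCV 4.12 (cv2) and the standard library are available. Lean on these libraries where they do the work, as an engineer would, in place of code of your own. Each camera call takes 0.05 s, during which the arm holds its last target. There are 200 camera calls.

### The job

Get the wooden condiment caddy ready for service: stand the short soy bottle in its large round well, the flat squeeze bottle in the oblong well, the salt shaker in the small round well and the square-sided white-capped spice jar in the square well, each upright and right down on the floor of its well. The taller, black-capped vinegar bottle and the round, yellow-capped spice jar are kitchen stock: leave those two standing where they are, and do not knock any of the bottles and jars over.

Things in the scene. Friction and masses are not known exactly. Their poses are not given: they have to be found in the camera images.
- soy_mid (a point): Short round glass soy bottle, red-brown cap: 201 mm high, body 58 mm across up to 105 mm above its foot, above that a cone: 46 mm across at 140 mm, 42 at 150, 36 at 170, 30 at the top. Grasp the cone near 160 mm: all is rigid. The point is on its axis half-way up, 100.5 mm above its foot; z is up.
- sauce_mid (a point): Flat opaque squeeze bottle, 186 mm high, oval in plan: 46 mm through (its x) up to 130 mm above its foot, 82 mm wide (its y) at the foot and tapering upward, with a round upright cap 50 mm across from 160 mm to the top. The point is on its axis half-way up, 93 mm above its foot; z up.
- salt_mid (a point): Round glass salt shaker with a domed metal top, 90 mm high, 42 mm across at its widest (30 mm above its foot), 37 mm at 50, 34 mm from 60 to 74 mm. The point is on its axis half-way up, 45 mm above its foot; z up.
- jar_mid (a point): Square-sided spice jar with rounded corners and a round white cap: 98 mm high, 46 mm across its flat sides (normal to its x and y) from the foot to 67 mm, cap 46 mm across from 77 mm to the top; it can be held at 70 mm. The point is on its axis half-way up, 49 mm above its foot; z up.
- vinegar_mid (a point): Not wanted, looks like the soy bottle: the taller vinegar bottle with a long clear neck and a black cap, 237 mm high, 60 mm across. The point is on its axis half-way up; z up.
- roundjar_mid (a point): Not wanted, looks like the square-sided jar: the round, slimmer, taller spice jar with a yellow-brown cap, 106 mm high, 42 mm across. The point is on its axis half-way up; z up.
- well_soy (a point): Large round well, 76 mm across, for the soy bottle. Point: centre of its floor, 13 mm above the table; the well is 27 mm deep, its mouth 40 mm above the table with a 3 mm chamfer. x across the caddy (away from the robot), y along the row, z up. Four wooden inserts with one well each stand in a row along the caddy, 112 mm from centre to centre, in an order that changes.
- well_sauce (a point): Oblong well, 64 mm (x) by 100 mm (y), for the flat squeeze bottle with its wide way along the row. Point: centre of its floor, 13 mm above the table; the well is 27 mm deep, its mouth 40 mm above the table with a 3 mm chamfer. x across the caddy (away from the robot), y along the row, z up. Each insert measures 90 (x) by 111 (y) mm.
- well_salt (a point): Small round well, 58 mm across, for the salt shaker. Point: centre of its floor, 13 mm above the table; the well is 27 mm deep, its mouth 40 mm above the table with a 3 mm chamfer. x across the caddy (away from the robot), y along the row, z up. The caddy cannot move; it measures 110 by 468 mm, long walls 34 mm high, a grip bar across each end up to 75 mm high.
- well_jar (a point): Square well, 62 by 62 mm, for the square-sided jar, sides parallel. Point: centre of its floor, 13 mm above the table; the well is 27 mm deep, its mouth 40 mm above the table with a 3 mm chamfer. x across the caddy (away from the robot), y along the row, z up. 
Not all that is in view belongs to the job. Leave any green, pink or turquoise look-alike of the part that bears jar_mid alone.

How it is judged:
By the outcome, as a careful person would: the job done as asked, in the order asked, and still so for the second after the job is handed in, with the robot touching nothing.
It also fails if it takes over 109 s, if anything falls off the work surface, if the arm or the gripper's body presses on something with over 40 N, if the wrist force passes 120 N, or if a joint passes its speed limit or range.

## Working session

There is one attempt and no reset: what is moved stays moved. The work goes in short steps, Python scripts to look and compute and a shell command to move; the robot and the scene stay as the last step left them, time stands still between calls to the robot, and variables do not carry over. Pictures are saved under pics/ and viewed, at most 14 in all, crops included, and the job is handed in when it is done.

```bash
mkdir -p pics; cat > h.py <<'E'
from station import arm
import numpy as np, cv2
def snap(n,f):
    im=arm.grab_frame(n); cv2.imwrite('pics/'+f,im[:,:,::-1]); return im
def ray(n,u,v,T=None):
    c=arm.get_calibration(n)
    K=np.array([[c['fx'],0,c['cx']],[0,c['fy'],c['cy']],[0,0,1.]])
    p=cv2.undistortPoints(np.array([[[u,v]]],float),K,np.array([c['k1'],0,0,0.]))[0,0]
    M=np.array(c['cam_to_world']) if T is None else T@np.array(c['tool_from_camera'])
    return M[:3,3], M[:3,:3]@np.array([p[0],p[1],1])
def at(n,u,v,z,T=None):
    o,d=ray(n,u,v,T); return (o+d*(z-o[2])/d[2]).round(4)
def toolT(s):
    from scipy.spatial.transform import Rotation as R
    T=np.eye(4);T[:3,3]=s['eef_pos'];T[:3,:3]=R.from_euler('xyz',s['ee_rot']).as_matrix();return T
def proj(n,P,T=None):
    c=arm.get_calibration(n)
    M=np.array(c['cam_to_world']) if T is None else T@np.array(c['tool_from_camera'])
    q=np.linalg.inv(M)@np.append(P,1);x,y=q[0]/q[2],q[1]/q[2];s=1+c['k1']*(x*x+y*y)
    return round(c['fx']*x*s+c['cx'],1),round(c['fy']*y*s+c['cy'],1)
E
python3 - <<'E'
from h import *
s=arm.get_state();print(s)
for n in('scene','side','wrist'):
    snap(n,n+'0.png'); c=arm.get_calibration(n); print(n,c)
E
```

```text
{'t': 0.0, 'q': array([ 1.44812105e+00,  3.59378692e-01,  1.10747703e-02, -3.42448129e-04,
       -1.22405391e+00, -2.88096862e-01]), 'qd': array([-0.00072438,  0.00057087,  0.00031373,  0.00122798,  0.00081355,
        0.00070209]), 'joint_efforts': array([ 6.22399966e-04, -5.82716167e+01,  2.93058211e+01,  6.99704155e+00,
        7.15020869e-03, -1.42699992e-04]), 'eef_pos': array([0.2693764 , 0.61841226, 0.22563627]), 'ee_rot': array([ 3.14000403e+00, -1.35051886e-04, -4.10888661e-01]), 'force': array([-0.54122383, -0.16746171, -0.25113354]), 'moment': array([-0.04272354, -0.04046193,  0.04150903]), 'gripper_force': 0.0, 'width': 0.08777609708347252}
scene {'fx': 422.3534195426212, 'fy': 422.3534195426212, 'cx': 318.5926716366675, 'cy': 197.64963310795102, 'k1': -0.05104875119163228, 'cam_to_world': array([[ 0.60018328, -0.46038015,  0.65408726, -0.18174375],
       [-0.79983561, -0.35214512,  0.48606257, -0.53524757],
       [ 0.00656008, -0.81488891, -0.57958005,  0.70379075],
       [ 0.        ,  0.        ,  0.        ,  1.        ]])}
side {'fx': 405.0138412466057, 'fy': 405
[... 152 characters left out ...]
17891,  0.20185686],
       [-0.3326808 , -0.47200948,  0.81641322, -0.84193352],
       [ 0.02309001, -0.86954285, -0.49331743,  0.60773628],
       [ 0.        ,  0.        ,  0.        ,  1.        ]])}
wrist {'fx': 342.832336908973, 'fy': 342.832336908973, 'cx': 325.5914550790328, 'cy': 200.1133013539719, 'k1': -0.06349215270539232, 'tool_from_camera': array([[ 4.74209528e-04, -9.59887436e-01, -2.80385245e-01,
         7.47838356e-02],
       [ 9.99999789e-01,  5.79941131e-04, -2.94126666e-04,
         2.43062528e-04],
       [ 4.44935427e-04, -2.80385046e-01,  9.59887508e-01,
        -1.58730001e-01],
       [ 0.00000000e+00,  0.00000000e+00,  0.00000000e+00,
         1.00000000e+00]])}
```

View pics/scene0.png

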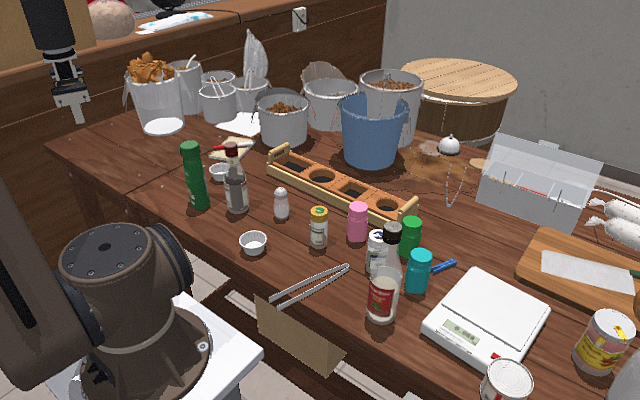

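View pics/side0.png

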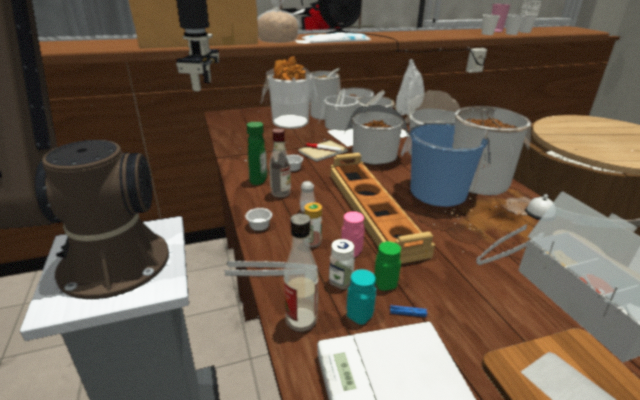

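The scene shows the squeeze bottle at (195,175), soy at (236,180), salt at (281,203), round jar at (318,228), and the white-capped jar at (376,250), partly behind the vinegar bottle at (383,280). In the side view the jar is clear at (342,262). The caddy runs from (283,160) to (405,210). Next I'll enlarge crops.

```bash
python3 - <<'E'
import cv2
a=cv2.imread('pics/scene0.png');b=cv2.imread('pics/side0.png')
cv2.imwrite('pics/c1.png',cv2.resize(a[130:330,170:436],None,fx=3,fy=3,interpolation=cv2.INTER_CUBIC))
cv2.imwrite('pics/c2.png',cv2.resize(b[110:310,230:446],None,fx=3,fy=3,interpolation=cv2.INTER_CUBIC))
E
```

```text
(no output)
```

View pics/c1.png

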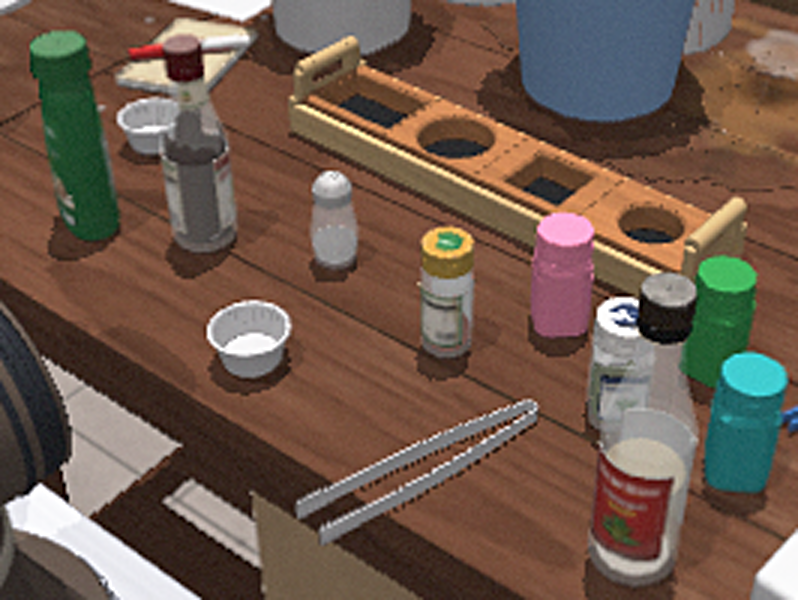

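View pics/c2.png

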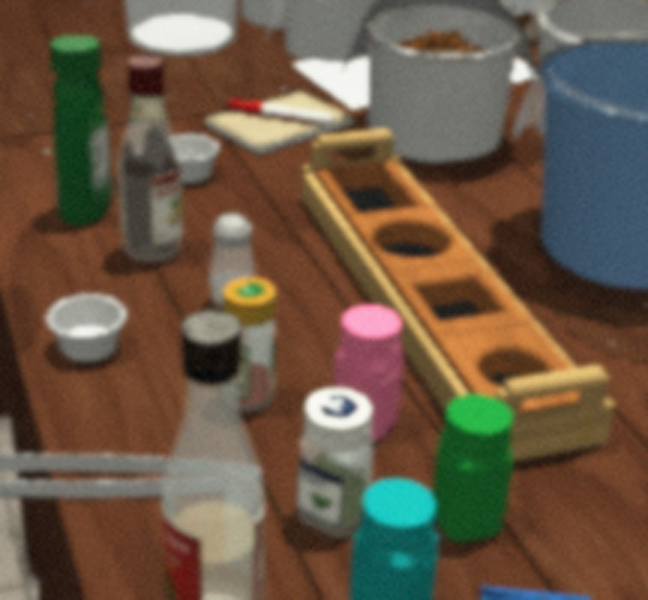

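```bash
python3 - <<'E'
from h import *
I=dict(sauce=(61,44,76,46,.186),soy=(184,44,146,63,.201),salt=(333,177,232,220,.088),jar=(617,314,338,405,.098),rnd=(448,240,250,290,.106),vin=(668,290,211,330,.237),pink=(565,228,372,321,.098),green=(726,272,479,412,.098),teal=(753,370,399,500,.098),
w1=(380,101,366,189,.04),w2=(457,137,412,238,.04),w3=(553,180,459,299,.04),w4=(651,224,513,366,.04),bowl=(249,325,87,315,.04),cut=(250,370,87,350,.0),jarfoot=(0,0,330,515,0),tong=(530,407,0,490,.02),sf=(95,228,84,212,0),soyf=(205,240,153,252,0))
for k,(a,b,c,d,z) in I.items():
    print(k,at('scene',a/3+170,b/3+130,z)[:2],at('side',c/3+230,d/3+110,z)[:2])
E
```

```text
sauce [0.3902 0.3026] [0.3924 0.2967]
soy [0.4358 0.1963] [0.4386 0.1947]
salt [0.485  0.0817] [0.4863 0.081 ]
jar [ 0.4657 -0.212 ] [ 0.4714 -0.2169]
rnd [ 0.454  -0.0653] [ 0.4558 -0.0663]
vin [ 0.3537 -0.2989] [ 0.3561 -0.3024]
pink [ 0.5324 -0.1242] [ 0.5356 -0.1252]
green [ 0.5596 -0.2536] [ 0.5615 -0.254 ]
teal [ 0.4712 -0.3191] [ 0.4719 -0.3197]
w1 [0.67   0.1823] [0.6656 0.1906]
w2 [0.6628 0.0794] [0.6679 0.0805]
w3 [ 0.6573 -0.0356] [ 0.6615 -0.0338]
w4 [ 0.6521 -0.1423] [ 0.6574 -0.1403]
bowl [0.3381 0.0453] [0.3433 0.0384]
cut [0.3299 0.0408] [0.3422 0.0445]
jarfoot [0.624  0.7563] [ 0.469  -0.2187]
tong [ 0.4147 -0.1734] [ 0.2434 -0.1413]
sf [0.3814 0.2908] [0.3898 0.3002]
soyf [0.4308 0.1957] [0.4389 0.1957]
```

The wells in order from +y are oblong, large round, square and small round, and the two cameras agree within 5 mm. I'll go to a viewing pose above the left group and the caddy.

```bash

python3 -m crank '[{"dx":0.015,"dy":-0.03,"dz":0.02},{"dx":0.03,"dy":-0.065,"dz":0.04},{"dx":0.045,"dy":-0.1,"dz":0.06,"twist":6},{"dx":0.06,"dy":-0.135,"dz":0.08,"twist":12},{"dx":0.075,"dy":-0.17,"dz":0.095,"twist":18}]' | tail -3
python3 -m crank '[{"dx":0.02,"dy":-0.035,"twist":5.5},{"dx":0.035,"dy":-0.07,"twist":5.5},{"dx":0.05,"dy":-0.1,"twist":5.5},{"dx":0.065,"dy":-0.13,"twist":5.5},{"dx":0.08,"dy":-0.16,"twist":5.5}]' | tail -3
python3 -m crank '[{"dx":0.02,"dy":-0.035},{"dx":0.035,"dy":-0.07},{"dx":0.055,"dy":-0.1},{"dx":0.075,"dy":-0.14},{"dx":0.075,"dy":-0.14}]' | tail -3
python3 - <<'E'
from h import *
import json
s=arm.get_state();print(s['t'],s['eef_pos'],s['ee_rot'],s['qd'].max());np.save('T1.npy',toolT(s));snap('wrist','w1.png')
im=cv2.imread('pics/w1.png');cv2.imwrite('pics/w1b.png',cv2.resize(im,(800,500),interpolation=cv2.INTER_CUBIC))
E
```

```text
0.15 [0.26943214 0.61849407 0.22583729] [ 3.14032319e+00 -1.53083482e-04 -4.10818000e-01] 0.0031574300263669756invalid input at $[0]: expected keys dx, dy, dz, twist, grip
invalid input at $[0]: expected keys dx, dy, dz, twist, grip
invalid input at $[0]: expected keys dx, dy, dz, twist, grip
```

View pics/w1b.png

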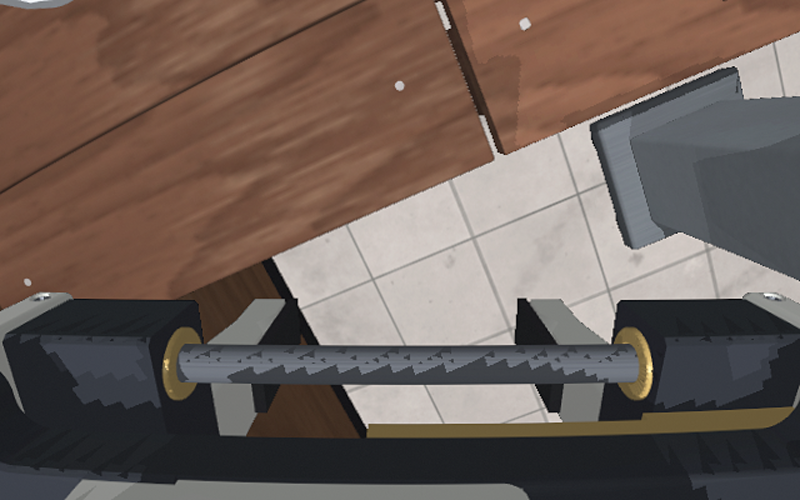

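Every row needs all five keys. The gripper fills the lower part of the wrist view from about row 230 of 400, so I'll put objects ahead of the tool.

```bash

python3 -m crank '[{"dx":0.01,"dy":-0.03,"dz":0.02,"twist":0,"grip":1},{"dx":0.02,"dy":-0.065,"dz":0.04,"twist":0,"grip":1},{"dx":0.03,"dy":-0.1,"dz":0.06,"twist":6,"grip":1},{"dx":0.04,"dy":-0.135,"dz":0.08,"twist":12,"grip":1},{"dx":0.05,"dy":-0.17,"dz":0.105,"twist":18,"grip":1}]'
python3 -m crank '[{"dx":0.015,"dy":-0.035,"dz":0,"twist":5.5,"grip":1},{"dx":0.03,"dy":-0.07,"dz":0,"twist":5.5,"grip":1},{"dx":0.045,"dy":-0.1,"dz":0,"twist":5.5,"grip":1},{"dx":0.06,"dy":-0.135,"dz":0,"twist":5.5,"grip":1},{"dx":0.075,"dy":-0.17,"dz":0,"twist":5.5,"grip":1}]'
python3 -m crank '[{"dx":0.015,"dy":-0.035,"dz":0,"twist":0,"grip":1},{"dx":0.025,"dy":-0.06,"dz":0,"twist":0,"grip":1},{"dx":0.025,"dy":-0.06,"dz":0,"twist":0,"grip":1},{"dx":0.025,"dy":-0.06,"dz":0,"twist":0,"grip":1},{"dx":0.025,"dy":-0.06,"dz":0,"twist":0,"grip":1}]'
python3 - <<'E'
from h import *
s=arm.get_state();print(s['t'],s['eef_pos'],s['ee_rot'],s['qd'].max());np.save('T1.npy',toolT(s));snap('wrist','w2.png')
im=cv2.imread('pics/w2.png')[:250];cv2.imwrite('pics/w2b.png',cv2.resize(im,None,fx=1.25,fy=1.25,interpolation=cv2.INTER_CUBIC))
E
```

```text
t: 0.62
eef_pos: [0.319, 0.4485, 0.3302]
ee_rot: [3.14, 0.001, -0.091]
force: [0.5, 0.4, 0.5]
width: 0.0872
gripper_force: 0.0
t: 1.03
eef_pos: [0.3941, 0.2791, 0.3303]
ee_rot: [-3.141, -0.0, -0.0]
force: [0.2, 0.1, -0.5]
width: 0.0877
gripper_force: 0.0
t: 1.45
eef_pos: [0.419, 0.2208, 0.3302]
ee_rot: [-3.141, -0.0, -0.001]
force: [0.4, -0.0, 0.4]
width: 0.0874
gripper_force: 0.0
1.45 [0.41897917 0.2208293  0.33015815] [-3.14130680e+00 -2.40710184e-05 -1.42076240e-03] 0.023609473753156397
```

View pics/w2b.png

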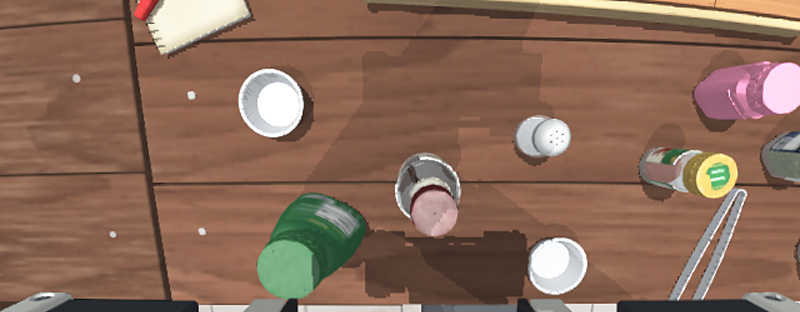

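The picture shows the sauce cap at (289,267), soy cap (436,213) and salt top (549,137), all in the 1.25× crop. I'll fit the sauce's yaw by silhouette in all three views.

```bash
cat > fit.py <<'E'
from h import *
T1=np.load('T1.npy')
k=1/1.25
for n,u,v,z in(('sauce',289,267,.186),('soy',436,213,.201),('salt',549,137,.088),('rnd',717,177,.106)): print(n,at('wrist',u*k,v*k,z,T1))
views=[('wrist','w2.png',T1,(190,140,300,236)),('scene','scene0.png',None,(170,130,212,225)),('side','side0.png',None,(240,110,270,200))]
M=[]
for n,f,T,(a,b,c,d) in views:
    im=cv2.imread('pics/'+f);h=cv2.cvtColor(im,cv2.COLOR_BGR2HSV)
    m=cv2.inRange(h,(45,90,20),(85,255,255));r=np.zeros_like(m);r[b:d,a:c]=m[b:d,a:c]
    _,L,S,_=cv2.connectedComponentsWithStats(r);j=1+S[1:,4].argmax()
    pts=np.argwhere(L==j)[:,::-1].astype(np.int32);o=np.zeros_like(m);cv2.fillConvexPoly(o,cv2.convexHull(pts),1);M.append(o); print(n,S[j])
th=np.linspace(0,2*np.pi,40)
def iou(p,per=False):
    x,y,yaw=p;R=np.array([[np.cos(yaw),-np.sin(yaw)],[np.sin(yaw),np.cos(yaw)]]);out=[]
    for (n,f,T,(a,b,c,d)),o in zip(views,M):
        P=[]
        for z,wx,wy in((0,.046,.082),(.13,.046,.060),(.16,.05,.05),(.186,.05,.05)):
            q=R@np.array([wx/2*np.cos(th),wy/2*np.sin(th)])
            P+=[proj(n,(x+q[0,i],y+q[1,i],z),T) for i in range(40)]
        g=np.zeros_like(o);cv2.fillConvexPoly(g,cv2.convexHull(np.array(P,np.float32)).astype(np.int32),1)
        if n=='wrist': g[236:]=0
        out.append((g&o).sum()/(g|o).sum())
    return out if per else sum(out)
best=sorted([(iou((x,y,np.radians(d))),x,y,d) for x in(.386,.391,.396) for y in(.295,.299,.303) for d in range(-90,90,10)])[::-1]
for b in best[:10]:print(b)
b=best[0];print(iou((b[1],b[2],np.radians(b[3])),1))
E
python3 fit.py
```

```text
sauce [0.3922 0.3095 0.186 ]
soy [0.4361 0.2013 0.201 ]
salt [0.4844 0.0913 0.088 ]
rnd [ 0.4518 -0.0638  0.106 ]
wrist [ 211  156   82   77 2342]
scene [ 180  141   30   69 1077]
side [247 122  20  63 846]Traceback (most recent call last):
  File "fit.py", line 24, in <module>
    best=sorted([(iou((x,y,np.radians(d))),x,y,d) for x in(.386,.391,.396) for y in(.295,.299,.303) for d in range(-90,90,10)])[::-1]
                  ~~~^^^^^^^^^^^^^^^^^^^^^
  File "fit.py", line 19, in iou
    P+=[proj(n,(x+q[0,i],y+q[1,i],z),T) for i in range(40)]
        ~~~~^^^^^^^^^^^^^^^^^^^^^^^^^^^
  File "h.py", line 17, in proj
    c=arm.get_calibration(n)
ValueError: time passes only in moves, steps and waits
```

```bash
python3 - <<'E'
s=open('h.py').read()
s=s.replace("def snap","_C={}\ndef cal(n):\n    if n not in _C:_C[n]=arm.get_calibration(n)\n    return _C[n]\ndef snap",1).replace("c=arm.get_calibration(n)","c=cal(n)")
open('h.py','w').write(s)
import cv2
im=cv2.imread('pics/w2.png')
cv2.imwrite('pics/w2c.png',cv2.resize(im[80:240,200:470],None,fx=2.96,fy=2.96,interpolation=cv2.INTER_CUBIC))
E
python3 fit.py
```

```text
sauce [0.3922 0.3095 0.186 ]
soy [0.4361 0.2013 0.201 ]
salt [0.4844 0.0913 0.088 ]
rnd [ 0.4518 -0.0638  0.106 ]
wrist [ 211  156   82   77 2342]
scene [ 180  141   30   69 1077]
side [247 122  20  63 846]
(np.float64(2.4897896765265126), 0.391, 0.303, -30)
(np.float64(2.468728766502302), 0.391, 0.303, -20)
(np.float64(2.4545934546400696), 0.391, 0.303, -10)
(np.float64(2.44937829903574), 0.391, 0.303, -40)
(np.float64(2.422648966435885), 0.391, 0.303, 0)
(np.float64(2.4058286077249345), 0.386, 0.303, -40)
(np.float64(2.401990883542597), 0.386, 0.303, -30)
(np.float64(2.3991951324075034), 0.391, 0.303, -50)
(np.float64(2.3899487752370847), 0.386, 0.303, -20)
(np.float64(2.3868313281756173), 0.386, 0.303, -50)
[np.float64(0.7413408952805347), np.float64(0.8495821727019499), np.float64(0.8988666085440279)]
```

View pics/w2c.png

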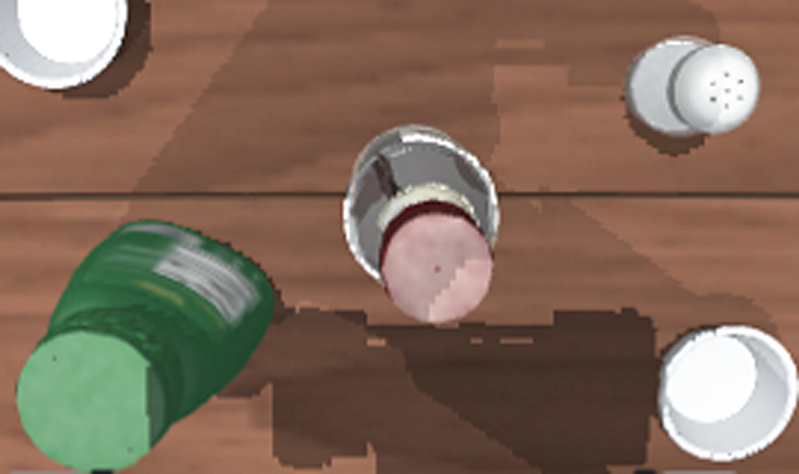

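```bash
sed -i 's/(45,90,20)/(45,60,15)/; /^best=/,$d' fit.py; cat >> fit.py <<'E'
from scipy.optimize import minimize
for d0 in(-35,-20):
    r=minimize(lambda p:-iou((p[0],p[1],p[2]*10)),(.391,.303,np.radians(d0)/10),method='Nelder-Mead',options=dict(initial_simplex=[(.387,.299,np.radians(d0)/10),(.396,.301,np.radians(d0+8)/10),(.390,.308,np.radians(d0)/10),(.391,.303,np.radians(d0-10)/10)]))
    print(r.x[:2],np.degrees(r.x[2]*10),iou((r.x[0],r.x[1],r.x[2]*10),1))
for n,u,v,z in(('sauce',90,402,.186),('soy',437,265,.201),('salt',727,90,.088)): print(n,at('wrist',u/2.96+200,v/2.96+80,z,T1))
E
python3 fit.py
```

```text
sauce [0.3922 0.3095 0.186 ]
soy [0.4361 0.2013 0.201 ]
salt [0.4844 0.0913 0.088 ]
rnd [ 0.4518 -0.0638  0.106 ]
wrist [ 206  154   87   82 4265]
scene [ 180  140   30   70 1206]
side [247 122  20  63 867]
[0.39036912 0.30846885] -34.039830789952354 [np.float64(0.9259036144578313), np.float64(0.9464033850493653), np.float64(0.8979947689625108)]
[0.39108533 0.30880033] -22.94869970330495 [np.float64(0.9234008421896932), np.float64(0.9526501766784452), np.float64(0.9135135135135135)]
sauce [0.3901 0.3104 0.186 ]
soy [0.4369 0.2023 0.201 ]
salt [0.4836 0.0838 0.088 ]
```

Sauce is at (.391,.308) with yaw ≈ −27°, soy at (.437,.199) and salt at (.485,.083). I'll grasp the soy.

```bash

python3 -m crank '[{"dx":0.01,"dy":-0.011,"dz":-0.035,"twist":0,"grip":1},{"dx":0.018,"dy":-0.022,"dz":-0.07,"twist":0,"grip":1},{"dx":0.018,"dy":-0.022,"dz":-0.105,"twist":0,"grip":1},{"dx":0.018,"dy":-0.022,"dz":-0.13,"twist":0,"grip":1},{"dx":0.018,"dy":-0.022,"dz":-0.15,"twist":0,"grip":1}]' | head -2
python3 -m crank '[{"dx":0,"dy":0,"dz":-0.02,"twist":0,"grip":1},{"dx":0,"dy":0,"dz":-0.037,"twist":0,"grip":1},{"dx":0,"dy":0,"dz":-0.037,"twist":0,"grip":0.1},{"dx":0,"dy":0,"dz":-0.037,"twist":0,"grip":-0.1},{"dx":0,"dy":0,"dz":-0.037,"twist":0,"grip":-0.3}]' 25
python3 -m crank '[{"dx":0,"dy":0,"dz":0,"twist":0,"grip":-0.5},{"dx":0,"dy":0,"dz":0,"twist":0,"grip":-0.5},{"dx":0,"dy":0,"dz":0,"twist":0,"grip":-0.5},{"dx":0,"dy":0,"dz":0,"twist":0,"grip":-0.5},{"dx":0,"dy":0,"dz":0,"twist":0,"grip":-0.5}]' 25
```

```text
t: 1.92
eef_pos: [0.4358, 0.199, 0.1775]
t: 2.33
eef_pos: [0.4374, 0.1998, 0.1441]
ee_rot: [-3.141, -0.001, 0.001]
force: [0.1, 0.3, -0.8]
width: 0.0731
gripper_force: 0.0
t: 2.75
eef_pos: [0.4375, 0.1993, 0.1438]
ee_rot: [-3.14, -0.001, -0.001]
force: [-0.7, 1.6, 2.4]
width: 0.0435
gripper_force: 24.9
```

Gripped (43.5 mm, 25 N). Next I'll lift it and look at the caddy on the way.

```bash

python3 -m crank '[{"dx":0,"dy":0,"dz":0.02,"twist":0,"grip":-0.5},{"dx":0,"dy":0,"dz":0.05,"twist":0,"grip":-0.5},{"dx":0,"dy":0,"dz":0.08,"twist":0,"grip":-0.5},{"dx":0.01,"dy":-0.01,"dz":0.11,"twist":0,"grip":-0.5},{"dx":0.02,"dy":-0.03,"dz":0.14,"twist":0,"grip":-0.5}]' 30
python3 -m crank '[{"dx":0.015,"dy":-0.025,"dz":0.02,"twist":0,"grip":-0.5},{"dx":0.03,"dy":-0.05,"dz":0.035,"twist":0,"grip":-0.5},{"dx":0.05,"dy":-0.08,"dz":0.045,"twist":0,"grip":-0.5},{"dx":0.06,"dy":-0.1,"dz":0.046,"twist":0,"grip":-0.5},{"dx":0.06,"dy":-0.1,"dz":0.046,"twist":0,"grip":-0.5}]'
python3 - <<'E'
from h import *
s=arm.get_state();print(s['t'],s['eef_pos'],s['ee_rot'],s['qd'].max());np.save('T2.npy',toolT(s));snap('wrist','w3.png')
im=cv2.imread('pics/w3.png')[:240,100:500];cv2.imwrite('pics/w3b.png',cv2.resize(im,None,fx=2,fy=2,interpolation=cv2.INTER_CUBIC))
E
```

```text
t: 3.17
eef_pos: [0.4562, 0.1692, 0.2838]
ee_rot: [3.141, 0.002, 0.001]
force: [1.8, 0.4, -4.7]
width: 0.0432
gripper_force: 29.2
t: 3.58
eef_pos: [0.518, 0.0656, 0.3288]
ee_rot: [3.141, 0.001, -0.004]
force: [1.2, 0.5, -4.8]
width: 0.0432
gripper_force: 29.2
3.5833 [0.51797997 0.06562668 0.32876311] [ 3.14052607e+00  9.83093304e-04 -3.92522947e-03] 0.0525962193509157
```

View pics/w3b.png

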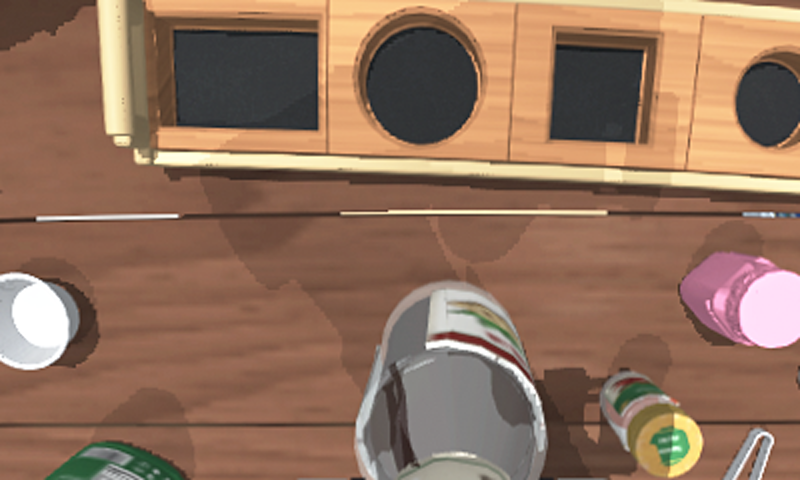

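```bash
python3 - <<'E'
from h import *
T=np.load('T2.npy')
for n,u,v,z in(('soymouth',420,80,.04),('soyfloor',423,86,.013),('seam1top',328,5,.04),('seam1',328,152,.04),('seam2t',516,5,.04),('seam2',510,160,.04),('seam3t',701,15,.04),('seam3',689,167,.04),('sqTL',553,26,.04),('sqBL',549,141,.04),('sqTR',660,32,.04),('sqBR',650,147,.04),('obTR',327,24,.04),('obBR',322,130,.04),('obTL',172,18,.04),('fr1',150,157,.034),('fr2',800,187,.034),('salttop',745,415,0),('rnd',668,440,.106)):
    print(n,at('wrist',u/2+100,v/2,z,T)[:2])
E
```

```text
soymouth [0.664 0.084]
soyfloor [0.6647 0.0833]
seam1top [0.7067 0.1382]
seam1 [0.6226 0.1417]
seam2t [0.706  0.0265]
seam2 [0.6172 0.0288]
seam3t [ 0.702  -0.0848]
seam3 [ 0.6137 -0.0839]
sqTL [0.6945 0.0042]
sqBL [0.6286 0.0048]
sqTR [ 0.6919 -0.0604]
sqBR [ 0.6254 -0.0583]
obTR [0.6962 0.1392]
obBR [0.6357 0.1449]
obTL [0.7018 0.2328]
fr1 [0.622  0.2569]
fr2 [ 0.6027 -0.1599]
salttop [ 0.4377 -0.1559]
rnd [ 0.4561 -0.0629]
```

Wells: soy (.664,.082), square (.660,−.030), salt (.655,−.141), oblong (.669,.194), with caddy yaw ≈ −2.4°. I'll place the soy.

```bash

python3 -m crank '[{"dx":0.03,"dy":0.003,"dz":-0.01,"twist":0,"grip":-0.5},{"dx":0.065,"dy":0.007,"dz":-0.02,"twist":0,"grip":-0.5},{"dx":0.1,"dy":0.011,"dz":-0.03,"twist":0,"grip":-0.5},{"dx":0.13,"dy":0.015,"dz":-0.045,"twist":0,"grip":-0.5},{"dx":0.146,"dy":0.016,"dz":-0.06,"twist":0,"grip":-0.5}]'|head -2
python3 -m crank '[{"dx":0,"dy":0,"dz":-0.03,"twist":0,"grip":-0.5},{"dx":0,"dy":0,"dz":-0.06,"twist":0,"grip":-0.5},{"dx":0,"dy":0,"dz":-0.085,"twist":0,"grip":-0.5},{"dx":0,"dy":0,"dz":-0.1,"twist":0,"grip":-0.5},{"dx":0,"dy":0,"dz":-0.105,"twist":0,"grip":-0.5}]'
```

```text
t: 4.05
eef_pos: [0.6651, 0.0859, 0.2664]
t: 4.47
eef_pos: [0.6737, 0.0856, 0.1734]
ee_rot: [3.141, -0.024, 0.004]
force: [13.6, -5.3, 43.1]
width: 0.0442
gripper_force: 33.0
```

Contact came too early, with a push towards +x. I'll back up a little and look.

```bash

python3 -m crank '[{"dx":0,"dy":0,"dz":0.02,"twist":0,"grip":-0.5},{"dx":0,"dy":0,"dz":0.04,"twist":0,"grip":-0.5},{"dx":0,"dy":0,"dz":0.05,"twist":0,"grip":-0.5},{"dx":0,"dy":0,"dz":0.05,"twist":0,"grip":-0.5},{"dx":0,"dy":0,"dz":0.05,"twist":0,"grip":-0.5}]'
python3 - <<'E'
from h import *
a=snap('scene','s2.png')[90:240,220:420];b=snap('side','d2.png')[50:200,310:510]
cv2.imwrite('pics/s2b.png',cv2.resize(np.hstack([a,b])[:,:,::-1],None,fx=2,fy=2,interpolation=cv2.INTER_CUBIC))
E
```

```text
t: 4.88
eef_pos: [0.6625, 0.0854, 0.2134]
ee_rot: [-3.141, 0.0, -0.0]
force: [0.9, -0.4, -5.0]
width: 0.0443
gripper_force: 29.2
```

View pics/s2b.png

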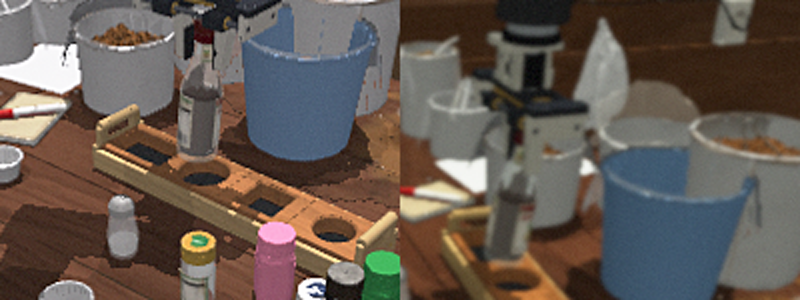

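```bash
python3 - <<'E'
from h import *
for n in('scene','side'):
  for z in(.0696,.17,.27): print(n,z,proj(n,(.6625,.0854,z)))
a=cv2.imread('pics/s2.png')[90:190,285:385];b=cv2.imread('pics/d2.png')[100:200,310:410]
cv2.imwrite('pics/s2c.png',cv2.resize(np.hstack([a,b]),None,fx=4,fy=4,interpolation=cv2.INTER_CUBIC))
E
```

```text
scene 0.0696 (np.float64(320.7), np.float64(166.4))
scene 0.17 (np.float64(321.1), np.float64(135.2))
scene 0.27 (np.float64(321.4), np.float64(101.0))
side 0.0696 (np.float64(365.7), np.float64(179.8))
side 0.17 (np.float64(368.3), np.float64(147.4))
side 0.27 (np.float64(371.1), np.float64(112.1))
```

View pics/s2c.png

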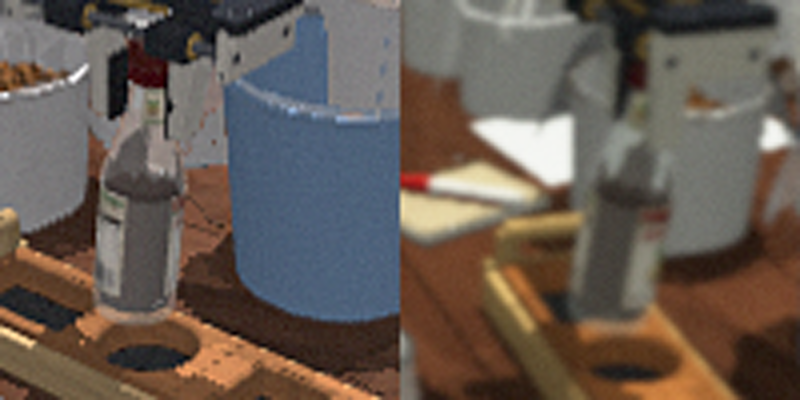

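The foot hangs about 7 mm towards −x (a slight tilt about the pad axis). I'll shift +9 mm in x and lower gently.

```bash

python3 -m crank '[{"dx":0.009,"dy":-0.002,"dz":-0.01,"twist":0,"grip":-0.5},{"dx":0.009,"dy":-0.002,"dz":-0.022,"twist":0,"grip":-0.5},{"dx":0.009,"dy":-0.002,"dz":-0.034,"twist":0,"grip":-0.5},{"dx":0.009,"dy":-0.002,"dz":-0.042,"twist":0,"grip":-0.5},{"dx":0.009,"dy":-0.002,"dz":-0.046,"twist":0,"grip":-0.5}]'
```

```text
t: 5.4
eef_pos: [0.6706, 0.0824, 0.1649]
ee_rot: [3.14, 0.004, -0.001]
force: [-0.4, -0.2, -5.4]
width: 0.0444
gripper_force: 29.2
```

```bash

python3 -m crank '[{"dx":0,"dy":0,"dz":-0.002,"twist":0,"grip":-0.5},{"dx":0,"dy":0,"dz":-0.004,"twist":0,"grip":-0.5},{"dx":0,"dy":0,"dz":-0.006,"twist":0,"grip":-0.5},{"dx":0,"dy":0,"dz":-0.007,"twist":0,"grip":-0.5},{"dx":0,"dy":0,"dz":-0.007,"twist":0,"grip":-0.5}]' 12
```

```text
t: 5.82
eef_pos: [0.672, 0.0828, 0.1613]
ee_rot: [-3.141, -0.0, -0.001]
force: [0.2, 0.7, -4.3]
width: 0.0449
gripper_force: 11.5
```

```bash

python3 -m crank '[{"dx":0,"dy":0,"dz":-0.002,"twist":0,"grip":-0.5},{"dx":0,"dy":0,"dz":-0.004,"twist":0,"grip":-0.5},{"dx":0,"dy":0,"dz":-0.006,"twist":0,"grip":-0.5},{"dx":0,"dy":0,"dz":-0.006,"twist":0,"grip":-0.5},{"dx":0,"dy":0,"dz":-0.006,"twist":0,"grip":-0.5}]' 12
```

```text
t: 6.23
eef_pos: [0.6719, 0.0827, 0.155]
ee_rot: [3.141, 0.0, -0.001]
force: [0.2, 0.2, -5.1]
width: 0.045
gripper_force: 11.5
```

```bash

python3 -m crank '[{"dx":0,"dy":0,"dz":-0.002,"twist":0,"grip":-0.5},{"dx":0,"dy":0,"dz":-0.004,"twist":0,"grip":-0.5},{"dx":0,"dy":0,"dz":-0.006,"twist":0,"grip":-0.5},{"dx":0,"dy":0,"dz":-0.006,"twist":0,"grip":-0.5},{"dx":0,"dy":0,"dz":-0.006,"twist":0,"grip":-0.5}]' 12
```

```text
t: 6.65
eef_pos: [0.6753, 0.0831, 0.1545]
ee_rot: [-3.141, -0.009, 0.001]
force: [-2.7, 0.3, 16.4]
width: 0.0451
gripper_force: 13.2
```

On the floor. I'll release and rise.

```bash

python3 -m crank '[{"dx":0,"dy":0,"dz":0.005,"twist":0,"grip":-0.5},{"dx":-0.004,"dy":0,"dz":0.005,"twist":0,"grip":0.2},{"dx":-0.004,"dy":0,"dz":0.005,"twist":0,"grip":0.5},{"dx":-0.004,"dy":0,"dz":0.005,"twist":0,"grip":0.9},{"dx":-0.004,"dy":0,"dz":0.005,"twist":0,"grip":0.9}]' 12
python3 -m crank '[{"dx":0,"dy":0,"dz":0.01,"twist":0,"grip":0.9},{"dx":0,"dy":0,"dz":0.03,"twist":0,"grip":0.9},{"dx":0,"dy":0,"dz":0.06,"twist":0,"grip":0.9},{"dx":0,"dy":0,"dz":0.09,"twist":0,"grip":0.9},{"dx":0,"dy":0,"dz":0.12,"twist":0,"grip":0.9}]'
python3 - <<'E'
from h import *
a=snap('scene','s3.png')[90:190,285:385];b=snap('side','d3.png')[100:200,310:410]
cv2.imwrite('pics/s3c.png',cv2.resize(np.hstack([a,b])[:,:,::-1],None,fx=4,fy=4,interpolation=cv2.INTER_CUBIC))
for z in(.013,.214): print(proj('scene',(.665,.083,z)),proj('side',(.665,.083,z)))
E
```

```text
t: 7.07
eef_pos: [0.6679, 0.0828, 0.154]
ee_rot: [3.141, 0.0, -0.001]
force: [0.2, -0.2, -0.1]
width: 0.0661
gripper_force: 0.0
t: 7.48
eef_pos: [0.6679, 0.0826, 0.276]
ee_rot: [3.141, 0.0, -0.001]
force: [0.2, 1.1, 0.2]
width: 0.0832
gripper_force: 0.0
(np.float64(321.7), np.float64(182.6)) (np.float64(365.4), np.float64(197.1))
(np.float64(322.5), np.float64(120.4)) (np.float64(370.7), np.float64(132.5))
```

View pics/s3c.png

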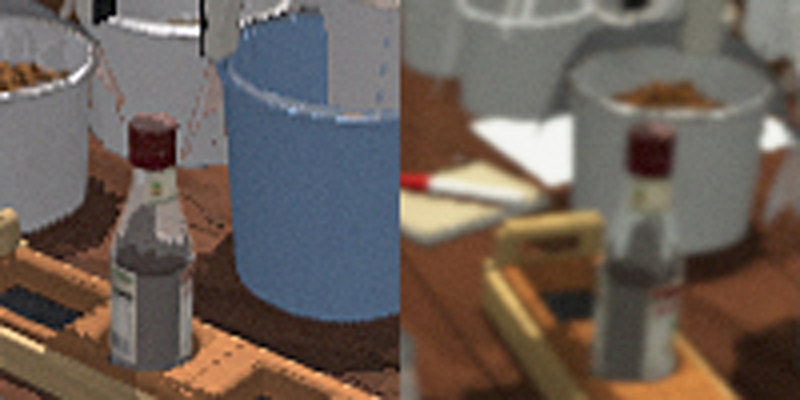

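Soy stands upright in its well (cap at the predicted pixel). Next is the sauce: move above it with a −27° twist.

```bash

python3 -m crank '[{"dx":-0.03,"dy":0.024,"dz":0,"twist":-5,"grip":1},{"dx":-0.06,"dy":0.048,"dz":0,"twist":-10,"grip":1},{"dx":-0.09,"dy":0.072,"dz":0,"twist":-15,"grip":1},{"dx":-0.12,"dy":0.096,"dz":0,"twist":-20,"grip":1},{"dx":-0.15,"dy":0.12,"dz":0,"twist":-27,"grip":1}]' | head -3
python3 -m crank '[{"dx":-0.03,"dy":0.024,"dz":0,"twist":0,"grip":1},{"dx":-0.06,"dy":0.048,"dz":0,"twist":0,"grip":1},{"dx":-0.09,"dy":0.072,"dz":0,"twist":0,"grip":1},{"dx":-0.115,"dy":0.095,"dz":-0.01,"twist":0,"grip":1},{"dx":-0.127,"dy":0.103,"dz":-0.04,"twist":0,"grip":1}]' | head -3
python3 -m crank '[{"dx":0,"dy":0,"dz":-0.03,"twist":0,"grip":1},{"dx":0,"dy":0,"dz":-0.055,"twist":0,"grip":1},{"dx":0,"dy":0,"dz":-0.07,"twist":0,"grip":1},{"dx":0,"dy":0,"dz":-0.079,"twist":0,"grip":1},{"dx":0,"dy":0,"dz":-0.079,"twist":0,"grip":0.6}]'
python3 -m crank '[{"dx":0,"dy":0,"dz":0,"twist":0,"grip":0.3},{"dx":0,"dy":0,"dz":0,"twist":0,"grip":0},{"dx":0,"dy":0,"dz":0,"twist":0,"grip":-0.3},{"dx":0,"dy":0,"dz":0,"twist":0,"grip":-0.3},{"dx":0,"dy":0,"dz":0,"twist":0,"grip":-0.3}]' 25
```

```text
t: 8.0
eef_pos: [0.5181, 0.2024, 0.2746]
ee_rot: [-3.141, -0.0, -0.47]
t: 8.42
eef_pos: [0.3922, 0.3088, 0.2385]
ee_rot: [-3.132, -0.002, -0.463]
t: 8.83
eef_pos: [0.392, 0.304, 0.1538]
ee_rot: [3.139, 0.0, -0.466]
force: [0.5, 0.1, 1.5]
width: 0.085
gripper_force: 0.0
t: 9.25
eef_pos: [0.3929, 0.3051, 0.156]
ee_rot: [-3.14, -0.0, -0.466]
force: [-0.4, 1.1, 0.0]
width: 0.0529
gripper_force: 0.3
```

```bash

python3 -m crank '[{"dx":0,"dy":0,"dz":0,"twist":0,"grip":-0.3},{"dx":0,"dy":0,"dz":0,"twist":0,"grip":-0.3},{"dx":0,"dy":0,"dz":0,"twist":0,"grip":-0.3},{"dx":0,"dy":0,"dz":0.01,"twist":0,"grip":-0.3},{"dx":0,"dy":0,"dz":0.03,"twist":0,"grip":-0.3}]' 30
python3 -m crank '[{"dx":0,"dy":0,"dz":0.03,"twist":0,"grip":-0.3},{"dx":0,"dy":0,"dz":0.06,"twist":0,"grip":-0.3},{"dx":0.01,"dy":-0.005,"dz":0.09,"twist":0,"grip":-0.3},{"dx":0.03,"dy":-0.015,"dz":0.11,"twist":2,"grip":-0.3},{"dx":0.05,"dy":-0.025,"dz":0.12,"twist":4,"grip":-0.3}]' 30
```

```text
t: 9.67
eef_pos: [0.391, 0.3029, 0.1833]
ee_rot: [3.136, 0.001, -0.467]
force: [-0.5, 0.7, -2.2]
width: 0.0498
gripper_force: 30.0
t: 10.08
eef_pos: [0.4431, 0.2798, 0.3091]
ee_rot: [-3.138, -0.001, -0.393]
force: [-0.5, 0.9, -2.2]
width: 0.0501
gripper_force: 30.0
```

```bash

python3 -m crank '[{"dx":0.03,"dy":-0.012,"dz":0,"twist":4,"grip":-0.3},{"dx":0.065,"dy":-0.025,"dz":0,"twist":9,"grip":-0.3},{"dx":0.1,"dy":-0.038,"dz":0,"twist":14,"grip":-0.3},{"dx":0.135,"dy":-0.051,"dz":0,"twist":19,"grip":-0.3},{"dx":0.165,"dy":-0.065,"dz":0,"twist":20,"grip":-0.3}]' |head -3
python3 -m crank '[{"dx":0.03,"dy":-0.009,"dz":-0.01,"twist":0,"grip":-0.3},{"dx":0.05,"dy":-0.015,"dz":-0.02,"twist":0,"grip":-0.3},{"dx":0.061,"dy":-0.019,"dz":-0.03,"twist":0,"grip":-0.3},{"dx":0.061,"dy":-0.019,"dz":-0.04,"twist":0,"grip":-0.3},{"dx":0.061,"dy":-0.019,"dz":-0.04,"twist":0,"grip":-0.3}]'
python3 - <<'E'
from h import *
s=arm.get_state();print(s['eef_pos'],s['ee_rot'])
snap('scene','s4.png');snap('side','d4.png')
p=s['eef_pos'].copy()
for z in(-.156,0,.03):print(proj('scene',p+[0,0,z]),proj('side',p+[0,0,z]))
a=cv2.imread('pics/s4.png')[100:200,220:320];b=cv2.imread('pics/d4.png')[80:180,290:390]
cv2.imwrite('pics/s4c.png',cv2.resize(np.hstack([a,b]),None,fx=4,fy=4,interpolation=cv2.INTER_CUBIC))
E
```

```text
t: 10.5
eef_pos: [0.6088, 0.2135, 0.3047]
ee_rot: [3.141, 0.002, -0.042]
t: 10.92
eef_pos: [0.667, 0.195, 0.2615]
ee_rot: [3.139, 0.006, -0.048]
force: [-0.9, -0.4, -3.0]
width: 0.0499
gripper_force: 30.0
[0.66697342 0.19499821 0.26151351] [ 3.13934907  0.00565667 -0.0482605 ]
(np.float64(292.2), np.float64(143.8)) (np.float64(353.0), np.float64(153.1))
(np.float64(290.6), np.float64(93.9)) (np.float64(356.1), np.float64(103.0))
(np.float64(290.3), np.float64(83.5)) (np.float64(356.7), np.float64(92.6))
```

View pics/s4c.png

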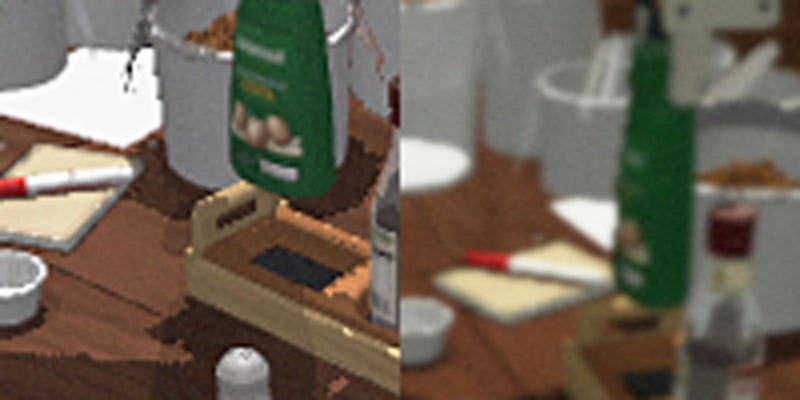

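```bash
cat > fit2.py <<'E'
from h import *
th=np.linspace(0,2*np.pi,60)
views=[('scene','s4.png',(260,120,315,152)),('side','d4.png',(335,100,372,160))]
M=[]
for n,f,(a,b,c,d) in views:
    h=cv2.cvtColor(cv2.imread('pics/'+f),cv2.COLOR_BGR2HSV);m=cv2.inRange(h,(45,60,15),(85,255,255))
    r=np.zeros_like(m);r[b:d,a:c]=m[b:d,a:c];_,L,S,_=cv2.connectedComponentsWithStats(r);j=1+S[1:,4].argmax();print(S[j])
    o=np.zeros_like(m);cv2.fillConvexPoly(o,cv2.convexHull(np.argwhere(L==j)[:,::-1].astype(np.int32)),1);M.append(o)
res=[]
for d in range(-40,41,5):
  for dx in(-.006,-.003,0,.003):
    for dy in(-.003,0,.003):
      y0=np.radians(d);R=np.array([[np.cos(y0),-np.sin(y0)],[np.sin(y0),np.cos(y0)]]);s=[]
      for (n,f,(a,b,c,e)),o in zip(views,M):
        P=[]
        for z,wx,wy in((0,.046,.082),(.13,.046,.060),(.16,.05,.05)):
            q=R@np.array([wx/2*np.cos(th),wy/2*np.sin(th)])
            P+=[proj(n,(.667+dx+q[0,i],.195+dy+q[1,i],.1055+z)) for i in range(60)]
        g=np.zeros_like(o);cv2.fillConvexPoly(g,cv2.convexHull(np.array(P,np.float32)).astype(np.int32),1);w=np.zeros_like(g);w[b:e,a:c]=g[b:e,a:c]
        s.append(round((w&o).sum()/(w|o).sum(),3))
      res.append((sum(s),d,dx,dy,s))
for r in sorted(res)[::-1][:8]:print(r)
E
python3 fit2.py
```

```text
[277 120  27  30 505]
[344 100  20  57 877]
(np.float64(1.836), 15, 0, 0.003, [np.float64(0.935), np.float64(0.901)])
(np.float64(1.825), 15, -0.003, 0, [np.float64(0.942), np.float64(0.883)])
(np.float64(1.8170000000000002), 20, -0.003, 0.003, [np.float64(0.933), np.float64(0.884)])
(np.float64(1.8170000000000002), 10, 0, 0.003, [np.float64(0.914), np.float64(0.903)])
(np.float64(1.816), 5, -0.003, 0, [np.float64(0.914), np.float64(0.902)])
(np.float64(1.815), 10, -0.003, 0.003, [np.float64(0.928), np.float64(0.887)])
(np.float64(1.8130000000000002), 5, -0.003, 0.003, [np.float64(0.93), np.float64(0.883)])
(np.float64(1.8090000000000002), 15, -0.003, 0.003, [np.float64(0.922), np.float64(0.887)])
```

The fit and label position both put the bottle at about +8° in yaw, so I'll twist it −9° and lower it.

```bash

python3 -m crank '[{"dx":0.002,"dy":0,"dz":-0.01,"twist":-4,"grip":-0.3},{"dx":0.003,"dy":0,"dz":-0.025,"twist":-9,"grip":-0.3},{"dx":0.003,"dy":0,"dz":-0.045,"twist":-9,"grip":-0.3},{"dx":0.003,"dy":0,"dz":-0.06,"twist":-9,"grip":-0.3},{"dx":0.003,"dy":0,"dz":-0.07,"twist":-9,"grip":-0.3}]'
python3 -m crank '[{"dx":0,"dy":0,"dz":-0.006,"twist":0,"grip":-0.3},{"dx":0,"dy":0,"dz":-0.012,"twist":0,"grip":-0.3},{"dx":0,"dy":0,"dz":-0.017,"twist":0,"grip":-0.3},{"dx":0,"dy":0,"dz":-0.021,"twist":0,"grip":-0.3},{"dx":0,"dy":0,"dz":-0.022,"twist":0,"grip":-0.3}]'
```

```text
t: 11.43
eef_pos: [0.6703, 0.1964, 0.1951]
ee_rot: [-3.141, 0.0, -0.203]
force: [-1.2, -0.1, -1.6]
width: 0.0501
gripper_force: 30.0
t: 11.85
eef_pos: [0.6714, 0.1957, 0.1729]
ee_rot: [3.142, 0.0, -0.204]
force: [0.1, -0.4, -2.5]
width: 0.0499
gripper_force: 30.0
```

```bash

python3 -m crank '[{"dx":0,"dy":0,"dz":-0.002,"twist":0,"grip":-0.3},{"dx":0,"dy":0,"dz":-0.004,"twist":0,"grip":-0.3},{"dx":0,"dy":0,"dz":-0.006,"twist":0,"grip":-0.3},{"dx":0,"dy":0,"dz":-0.006,"twist":0,"grip":-0.3},{"dx":0,"dy":0,"dz":-0.006,"twist":0,"grip":-0.3}]'
```

```text
t: 12.27
eef_pos: [0.6724, 0.1958, 0.1688]
ee_rot: [-3.141, -0.002, -0.204]
force: [-0.6, 0.1, 5.8]
width: 0.0501
gripper_force: 30.0
```

Seated at the predicted height. Release, rise, and move above the salt.

```bash

python3 -m crank '[{"dx":0,"dy":0,"dz":0.003,"twist":0,"grip":0.2},{"dx":0,"dy":0,"dz":0.003,"twist":0,"grip":0.5},{"dx":0,"dy":0,"dz":0.003,"twist":0,"grip":0.8},{"dx":0,"dy":0,"dz":0.003,"twist":0,"grip":0.8},{"dx":0,"dy":0,"dz":0.003,"twist":0,"grip":0.8}]' 12
python3 -m crank '[{"dx":0,"dy":0,"dz":0.01,"twist":0,"grip":0.8},{"dx":0,"dy":0,"dz":0.03,"twist":0,"grip":0.8},{"dx":0,"dy":0,"dz":0.06,"twist":0,"grip":0.8},{"dx":0,"dy":0,"dz":0.09,"twist":0,"grip":0.8},{"dx":-0.01,"dy":-0.005,"dz":0.11,"twist":0,"grip":0.8}]'
python3 -m crank '[{"dx":-0.03,"dy":-0.018,"dz":0,"twist":2,"grip":0.8},{"dx":-0.06,"dy":-0.036,"dz":0,"twist":4,"grip":0.8},{"dx":-0.09,"dy":-0.054,"dz":0,"twist":6,"grip":0.8},{"dx":-0.12,"dy":-0.072,"dz":0,"twist":8,"grip":0.8},{"dx":-0.15,"dy":-0.09,"dz":-0.01,"twist":9,"grip":0.8}]'
python3 - <<'E'
from h import *
s=arm.get_state();T=toolT(s);print(s['eef_pos']);im=snap('wrist','w5.png');print(proj('wrist',(.485,.083,.085),T))
a=snap('scene','s5.png')[100:200,220:320]
u,v=map(int,proj('wrist',(.485,.083,.085),T));np.save('T5.npy',T)
b=im[max(0,v-50):max(0,v-50)+100,u-50:u+50];print(u,v,b.shape)
if b.shape==(100,100,3): cv2.imwrite('pics/s5c.png',cv2.resize(np.hstack([a,b])[:,:,::-1],None,fx=4,fy=4,interpolation=cv2.INTER_CUBIC))
E
```

```text
t: 12.68
eef_pos: [0.6714, 0.1956, 0.1699]
ee_rot: [3.141, 0.0, -0.204]
force: [0.3, -0.1, 0.0]
width: 0.0738
gripper_force: 0.0
t: 13.1
eef_pos: [0.6631, 0.1911, 0.2835]
ee_rot: [-3.141, -0.003, -0.204]
force: [0.2, 0.2, 0.5]
width: 0.0792
gripper_force: 0.0
t: 13.52
eef_pos: [0.5111, 0.1, 0.2724]
ee_rot: [-3.14, -0.004, -0.045]
force: [-0.5, -0.4, 1.4]
width: 0.0786
gripper_force: 0.0
[0.51107674 0.10000797 0.27243998]
(np.float64(343.3), np.float64(199.8))
343 199 (100, 100, 3)
```

```bash

python3 -m crank '[{"dx":-0.013,"dy":-0.009,"dz":-0.03,"twist":0,"grip":0.8},{"dx":-0.026,"dy":-0.017,"dz":-0.06,"twist":0,"grip":0.8},{"dx":-0.026,"dy":-0.017,"dz":-0.095,"twist":0,"grip":0.8},{"dx":-0.026,"dy":-0.017,"dz":-0.12,"twist":0,"grip":0.8},{"dx":-0.026,"dy":-0.017,"dz":-0.14,"twist":0,"grip":0.8}]' |head -2
python3 -m crank '[{"dx":0,"dy":0,"dz":-0.025,"twist":0,"grip":0.8},{"dx":0,"dy":0,"dz":-0.05,"twist":0,"grip":0.8},{"dx":0,"dy":0,"dz":-0.07,"twist":0,"grip":0.8},{"dx":0,"dy":0,"dz":-0.083,"twist":0,"grip":0.8},{"dx":0,"dy":0,"dz":-0.083,"twist":0,"grip":0.8}]' 
python3 -m crank '[{"dx":0,"dy":0,"dz":0,"twist":0,"grip":0.2},{"dx":0,"dy":0,"dz":0,"twist":0,"grip":0},{"dx":0,"dy":0,"dz":0,"twist":0,"grip":-0.3},{"dx":0,"dy":0,"dz":0,"twist":0,"grip":-0.5},{"dx":0,"dy":0,"dz":0,"twist":0,"grip":-0.6}]' 20
python3 -m crank '[{"dx":0,"dy":0,"dz":0,"twist":0,"grip":-0.6},{"dx":0,"dy":0,"dz":0,"twist":0,"grip":-0.6},{"dx":0,"dy":0,"dz":0.01,"twist":0,"grip":-0.6},{"dx":0,"dy":0,"dz":0.03,"twist":0,"grip":-0.6},{"dx":0,"dy":0,"dz":0.05,"twist":0,"grip":-0.6}]' 20
```

```text
t: 14.03
eef_pos: [0.485, 0.0834, 0.129]
t: 14.45
eef_pos: [0.4844, 0.0831, 0.045]
ee_rot: [3.139, 0.004, -0.048]
force: [0.5, 0.1, 0.4]
width: 0.0789
gripper_force: 0.0
t: 14.87
eef_pos: [0.486, 0.084, 0.0481]
ee_rot: [-3.141, -0.001, -0.047]
force: [-0.2, 0.9, 0.8]
width: 0.0513
gripper_force: 0.0
t: 15.28
eef_pos: [0.4847, 0.0832, 0.0971]
ee_rot: [3.14, 0.002, -0.047]
force: [0.6, 0.3, -1.4]
width: 0.0358
gripper_force: 19.7
```

```bash

python3 -m crank '[{"dx":0,"dy":0,"dz":0.03,"twist":0,"grip":-0.6},{"dx":0,"dy":0,"dz":0.06,"twist":0,"grip":-0.6},{"dx":0.01,"dy":-0.015,"dz":0.09,"twist":0,"grip":-0.6},{"dx":0.03,"dy":-0.04,"dz":0.1,"twist":0,"grip":-0.6},{"dx":0.05,"dy":-0.065,"dz":0.1,"twist":0,"grip":-0.6}]' |head -2
python3 -m crank '[{"dx":0.02,"dy":-0.026,"dz":0,"twist":0,"grip":-0.6},{"dx":0.04,"dy":-0.053,"dz":0,"twist":0,"grip":-0.6},{"dx":0.06,"dy":-0.079,"dz":0,"twist":0,"grip":-0.6},{"dx":0.08,"dy":-0.106,"dz":0,"twist":0,"grip":-0.6},{"dx":0.1,"dy":-0.132,"dz":0,"twist":0,"grip":-0.6}]' |head -2
python3 -m crank '[{"dx":0.015,"dy":-0.02,"dz":-0.01,"twist":0,"grip":-0.6},{"dx":0.02,"dy":-0.027,"dz":-0.03,"twist":0,"grip":-0.6},{"dx":0.02,"dy":-0.027,"dz":-0.055,"twist":0,"grip":-0.6},{"dx":0.02,"dy":-0.027,"dz":-0.075,"twist":0,"grip":-0.6},{"dx":0.02,"dy":-0.027,"dz":-0.09,"twist":0,"grip":-0.6}]'
```

```text
t: 15.7
eef_pos: [0.5376, 0.0189, 0.2014]
t: 16.12
eef_pos: [0.636, -0.1149, 0.1968]
t: 16.53
eef_pos: [0.6541, -0.1407, 0.1043]
ee_rot: [-3.141, 0.003, -0.048]
force: [-0.6, -0.5, -1.2]
width: 0.0355
gripper_force: 19.7
```

```bash

python3 -m crank '[{"dx":0,"dy":0,"dz":-0.01,"twist":0,"grip":-0.6},{"dx":0,"dy":0,"dz":-0.018,"twist":0,"grip":-0.6},{"dx":0,"dy":0,"dz":-0.026,"twist":0,"grip":-0.6},{"dx":0,"dy":0,"dz":-0.034,"twist":0,"grip":-0.6},{"dx":0,"dy":0,"dz":-0.038,"twist":0,"grip":-0.6}]'
python3 -m crank '[{"dx":0,"dy":0,"dz":-0.002,"twist":0,"grip":-0.6},{"dx":0,"dy":0,"dz":-0.004,"twist":0,"grip":-0.6},{"dx":0,"dy":0,"dz":-0.006,"twist":0,"grip":-0.6},{"dx":0,"dy":0,"dz":-0.006,"twist":0,"grip":-0.6},{"dx":0,"dy":0,"dz":-0.006,"twist":0,"grip":-0.6}]'
```

```text
t: 16.95
eef_pos: [0.6554, -0.1402, 0.0686]
ee_rot: [-3.141, 0.0, -0.047]
force: [-0.9, 0.6, -1.6]
width: 0.0355
gripper_force: 19.7
t: 17.37
eef_pos: [0.6557, -0.1403, 0.0635]
ee_rot: [-3.142, -0.0, -0.047]
force: [-0.6, -0.3, -1.8]
width: 0.0356
gripper_force: 19.7
```

```bash

python3 -m crank '[{"dx":0,"dy":0,"dz":-0.001,"twist":0,"grip":-0.6},{"dx":0,"dy":0,"dz":-0.002,"twist":0,"grip":-0.6},{"dx":0,"dy":0,"dz":-0.003,"twist":0,"grip":-0.6},{"dx":0,"dy":0,"dz":-0.004,"twist":0,"grip":-0.6},{"dx":0,"dy":0,"dz":-0.004,"twist":0,"grip":-0.6}]'
```

```text
t: 17.78
eef_pos: [0.6563, -0.1404, 0.0607]
ee_rot: [3.141, -0.002, -0.046]
force: [-2.3, 0.7, 6.5]
width: 0.0354
gripper_force: 20.3
```

Seated. I'll open only a little, since the end bar is near, then rise.

```bash

python3 -m crank '[{"dx":0,"dy":0,"dz":0.002,"twist":0,"grip":0.1},{"dx":0,"dy":0,"dz":0.002,"twist":0,"grip":0.1},{"dx":0,"dy":0,"dz":0.002,"twist":0,"grip":0.1},{"dx":0,"dy":0,"dz":0.002,"twist":0,"grip":0.1},{"dx":0,"dy":0,"dz":0.002,"twist":0,"grip":0.1}]' 
python3 -m crank '[{"dx":0,"dy":0,"dz":0.01,"twist":0,"grip":0.1},{"dx":0,"dy":0,"dz":0.03,"twist":0,"grip":0.1},{"dx":0,"dy":0,"dz":0.06,"twist":0,"grip":0.1},{"dx":0,"dy":0,"dz":0.1,"twist":0,"grip":0.4},{"dx":0,"dy":0,"dz":0.14,"twist":0,"grip":1}]'
python3 -m crank '[{"dx":-0.03,"dy":-0.012,"dz":0.02,"twist":0,"grip":1},{"dx":-0.06,"dy":-0.024,"dz":0.04,"twist":0,"grip":1},{"dx":-0.09,"dy":-0.036,"dz":0.06,"twist":0,"grip":1},{"dx":-0.12,"dy":-0.05,"dz":0.075,"twist":0,"grip":1},{"dx":-0.15,"dy":-0.062,"dz":0.08,"twist":0,"grip":1}]'
python3 -m crank '[{"dx":-0.02,"dy":-0.007,"dz":0,"twist":0,"grip":1},{"dx":-0.03,"dy":-0.007,"dz":0,"twist":0,"grip":1},{"dx":-0.03,"dy":-0.007,"dz":0,"twist":0,"grip":1},{"dx":-0.03,"dy":-0.007,"dz":0,"twist":0,"grip":1},{"dx":-0.03,"dy":-0.007,"dz":0,"twist":0,"grip":1}]'
python3 - <<'E'
from h import *
s=arm.get_state();T=toolT(s);print(s['eef_pos'],s['ee_rot']);np.save('T6.npy',T);im=snap('wrist','w6.png')
print(proj('wrist',(.469,-.215,.098),T))
cv2.imwrite('pics/w6b.png',cv2.resize(im[60:240,190:460,::-1],None,fx=2.96,fy=2.96,interpolation=cv2.INTER_CUBIC))
E
```

```text
t: 18.2
eef_pos: [0.6554, -0.1403, 0.061]
ee_rot: [3.142, 0.0, -0.047]
force: [1.1, 0.3, -0.3]
width: 0.0481
gripper_force: 0.0
t: 18.62
eef_pos: [0.6548, -0.1404, 0.2027]
ee_rot: [3.141, 0.002, -0.047]
force: [1.2, -0.5, 0.4]
width: 0.0564
gripper_force: 0.0
t: 19.03
eef_pos: [0.5049, -0.2032, 0.2847]
ee_rot: [3.141, -0.005, -0.046]
force: [0.4, -0.3, 0.9]
width: 0.0862
gripper_force: 0.0
t: 19.45
eef_pos: [0.4763, -0.2091, 0.2812]
ee_rot: [3.142, -0.0, -0.047]
force: [1.0, -0.6, -0.3]
width: 0.0874
gripper_force: 0.0
[ 0.47626026 -0.20906768  0.28124735] [ 3.14152040e+00 -1.97180024e-04 -4.66027757e-02]
(np.float64(331.9), np.float64(183.2))
```

View pics/w6b.png

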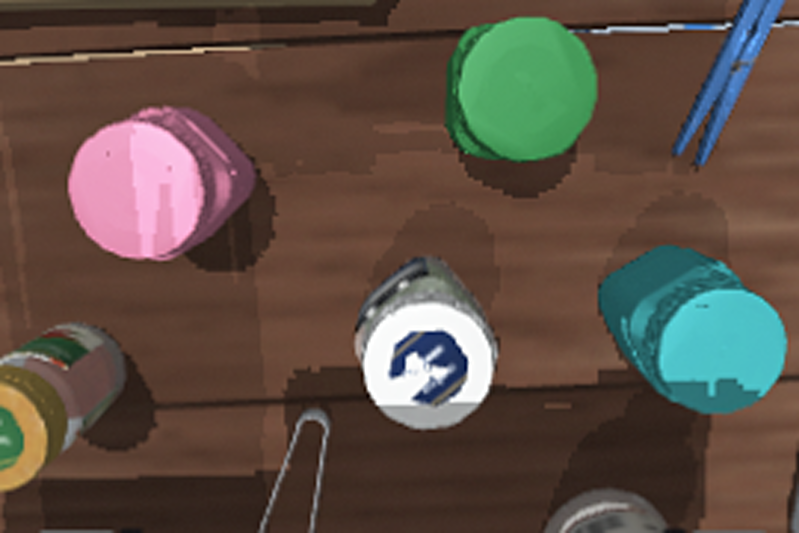

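The jar cap centre is at crop (429,365), i.e. pixel (334.9,183.3), and its body shows a corner pointing towards +x. I'll fit the yaw by edge strength.

```bash
cat > fit3.py <<'E'
from h import *
T=np.load('T6.npy');P0=at('wrist',334.9,183.3,.098,T);print(P0)
im={'wrist':cv2.imread('pics/w6.png'),'side':cv2.imread('pics/side0.png')}
G={k:cv2.GaussianBlur(np.hypot(*[cv2.Sobel(cv2.cvtColor(v,cv2.COLOR_BGR2LAB)[:,:,1].astype(np.float32)*2+cv2.cvtColor(v,cv2.COLOR_BGR2LAB)[:,:,0]*.5,cv2.CV_32F,*d) for d in((1,0),(0,1))]),(0,0),1) for k,v in im.items()}
r=.006;h=.023
def sq(yaw):
    c=[];
    for i in range(4):
        for t in np.linspace(0,90,6):
            a=np.radians(i*90+t);cx=[1,-1,-1,1][i]*(h-r);cy=[1,1,-1,-1][i]*(h-r);c.append((cx+r*np.cos(a),cy+r*np.sin(a)))
    R=np.array([[np.cos(yaw),-np.sin(yaw)],[np.sin(yaw),np.cos(yaw)]]);return np.array(c)@R.T
res=[]
for d in range(-45,45,5):
  best=None
  for dx in np.arange(-.006,.0061,.002):
   for dy in np.arange(-.006,.0061,.002):
    q=sq(np.radians(d))+P0[:2]+[dx,dy];s=0
    pts=[proj('wrist',(a,b,z),T) for z in(0.001,.067) for a,b in q]
    H=cv2.convexHull(np.array(pts,np.float32))
    g=np.zeros(G['wrist'].shape,np.uint8);cv2.polylines(g,[H.astype(np.int32)],True,1)
    c=np.array(proj('wrist',P0,T));yy,xx=np.nonzero(g);k=np.hypot(xx-c[0],yy-c[1])>25   # outside the cap
    k&=yy<178
    s=G['wrist'][yy[k],xx[k]].mean()
    if best is None or s>best[0]:best=(round(float(s),1),d,round(dx,3),round(dy,3))
  res.append(best)
for b in sorted(res)[::-1][:9]:print(b)
E
python3 fit3.py
```

```text
[ 0.4688 -0.2181  0.098 ]Traceback (most recent call last):
  File "fit3.py", line 4, in <module>
    G={k:cv2.GaussianBlur(np.hypot(*[cv2.Sobel(cv2.cvtColor(v,cv2.COLOR_BGR2LAB)[:,:,1].astype(np.float32)*2+cv2.cvtColor(v,cv2.COLOR_BGR2LAB)[:,:,0]*.5,cv2.CV_32F,*d) for d in((1,0),(0,1))]),(0,0),1) for k,v in im.items()}
                                     ~~~~~~~~~^^^^^^^^^^^^^^^^^^^^^^^^^^^^^^^^^^^^^^^^^^^^^^^^^^^^^^^^^^^^^^^^^^^^^^^^^^^^^^^^^^^^^^^^^^^^^^^^^^^^^^^^^^^^^^^^^^^^^^^^^
cv2.error: OpenCV(4.12.0) /io/opencv/modules/imgproc/src/filter.simd.hpp:3096: error: (-213:The function/feature is not implemented) Unsupported combination of buffer format (=6), and destination format (=5) in function 'getLinearColumnFilter'
```

```bash
python3 - <<'E'
import cv2,numpy as np
a=cv2.imread('pics/w6.png')[140:210,298:368];b=cv2.imread('pics/side0.png')[232:302,310:380]
cv2.imwrite('pics/j.png',cv2.resize(np.hstack([a,b]),(800,400),interpolation=cv2.INTER_CUBIC))
E
```

```text
(no output)
```

View pics/j.png

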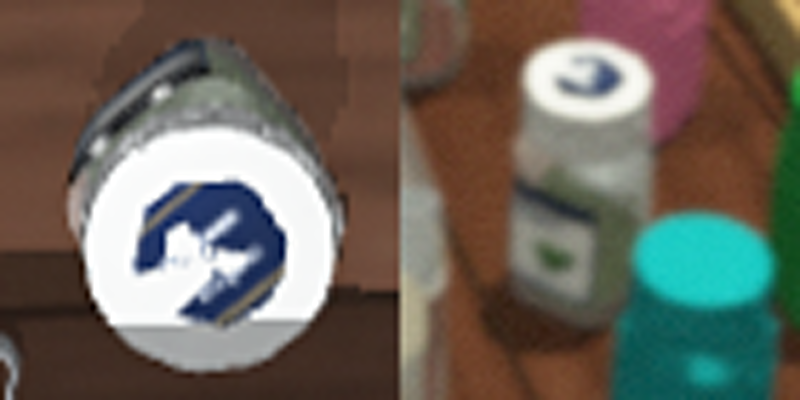

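```bash
python3 - <<'E'
from h import *
s=arm.get_state();print(s['q'],s['eef_pos'])
for p in((345,162),(372,167),(395,163)):print('bucket foot',at('scene',*p,0)[:2])
for p in((340,105),(345,112),(375,122)):print('rim if z.18',at('scene',*p,.18)[:2])
for p in((415,197),(445,203)):print('side foot',at('side',*p,0)[:2])
E
sed -i 's/\.astype(np.float32)\*2+/.astype(np.float32)*np.float32(2)+/; s/\[:,:,0\]\*\.5/[:,:,0].astype(np.float32)*np.float32(.5)/' fit3.py; python3 fit3.py
```

```text
[-3.58163410e-02  6.94115744e-02 -2.37349602e-01  5.82380026e-05
 -1.26447039e+00  1.56013888e+00] [ 0.47634194 -0.20901222  0.28092652]
bucket foot [0.8257 0.1071]
bucket foot [0.8525 0.0207]
bucket foot [ 0.9202 -0.026 ]
rim if z.18 [0.8472 0.1494]
rim if z.18 [0.8129 0.1076]
rim if z.18 [8.082e-01 5.000e-04]
side foot [0.819  0.0595]
side foot [0.8863 0.002 ]
[ 0.4688 -0.2181  0.098 ]
(74.1, 30, np.float64(-0.006), np.float64(-0.002))
(73.9, 40, np.float64(-0.006), np.float64(-0.002))
(73.7, 35, np.float64(-0.006), np.float64(-0.002))
(72.1, -45, np.float64(-0.006), np.float64(0.0))
(69.4, 25, np.float64(-0.006), np.float64(-0.002))
(69.4, 20, np.float64(-0.006), np.float64(-0.002))
(67.2, -40, np.float64(-0.006), np.float64(0.0))
(65.6, -35, np.float64(-0.006), np.float64(0.0))
(64.8, -25, np.float64(-0.006), np.float64(0.002))
```

The jar yaw is ≈ 36°. I'll grasp with tool yaw +36°, which keeps the gripper body off the vinegar bottle; the wrist joint stays within range at the well.

```bash

python3 -m crank '[{"dx":-0.004,"dy":-0.004,"dz":0,"twist":7,"grip":0.7},{"dx":-0.009,"dy":-0.009,"dz":-0.02,"twist":14,"grip":0.7},{"dx":-0.009,"dy":-0.009,"dz":-0.04,"twist":21,"grip":0.7},{"dx":-0.009,"dy":-0.009,"dz":-0.06,"twist":28,"grip":0.7},{"dx":-0.009,"dy":-0.009,"dz":-0.08,"twist":35,"grip":0.7}]' 20|head -3
python3 -m crank '[{"dx":0,"dy":0,"dz":-0.02,"twist":4,"grip":0.7},{"dx":0,"dy":0,"dz":-0.045,"twist":4,"grip":0.7},{"dx":0,"dy":0,"dz":-0.065,"twist":4,"grip":0.7},{"dx":0,"dy":0,"dz":-0.08,"twist":4,"grip":0.7},{"dx":0,"dy":0,"dz":-0.085,"twist":4,"grip":0.7}]' 

```

```text
t: 19.92
eef_pos: [0.4672, -0.218, 0.1998]
ee_rot: [-3.141, 0.001, 0.571]
t: 20.33
eef_pos: [0.4656, -0.2177, 0.113]
ee_rot: [-3.138, 0.004, 0.634]
force: [-0.5, 0.7, -0.5]
width: 0.0742
gripper_force: 0.0
```

```bash

python3 -m crank '[{"dx":0,"dy":0,"dz":-0.02,"twist":0,"grip":0.7},{"dx":0,"dy":0,"dz":-0.04,"twist":0,"grip":0.7},{"dx":0,"dy":0,"dz":-0.055,"twist":0,"grip":0.7},{"dx":0,"dy":0,"dz":-0.065,"twist":0,"grip":0.7},{"dx":0,"dy":0,"dz":-0.07,"twist":0,"grip":0.7}]' 12
python3 -m crank '[{"dx":0,"dy":0,"dz":0,"twist":0,"grip":0.4},{"dx":0,"dy":0,"dz":0,"twist":0,"grip":0.2},{"dx":0,"dy":0,"dz":0,"twist":0,"grip":0},{"dx":0,"dy":0,"dz":0,"twist":0,"grip":-0.2},{"dx":0,"dy":0,"dz":0,"twist":0,"grip":-0.3}]' 12
python3 -m crank '[{"dx":0,"dy":0,"dz":0,"twist":0,"grip":-0.3},{"dx":0,"dy":0,"dz":0,"twist":0,"grip":-0.3},{"dx":0,"dy":0,"dz":0,"twist":0,"grip":-0.3},{"dx":0,"dy":0,"dz":0,"twist":0,"grip":-0.3},{"dx":0,"dy":0,"dz":0,"twist":0,"grip":-0.3}]' 25
```

```text
t: 20.75
eef_pos: [0.4665, -0.2181, 0.0449]
ee_rot: [-3.14, 0.002, 0.634]
force: [-0.1, 0.4, 0.1]
width: 0.0746
gripper_force: 0.0
t: 21.17
eef_pos: [0.467, -0.2184, 0.047]
ee_rot: [3.141, -0.001, 0.634]
force: [0.1, -1.5, -0.4]
width: 0.0467
gripper_force: 0.4
t: 21.58
eef_pos: [0.4671, -0.2184, 0.0469]
ee_rot: [3.141, -0.001, 0.634]
force: [-0.2, -0.1, 6.3]
width: 0.0454
gripper_force: 25.0
```

```bash

python3 -m crank '[{"dx":0,"dy":0,"dz":0.02,"twist":0,"grip":-0.3},{"dx":0,"dy":0,"dz":0.05,"twist":0,"grip":-0.3},{"dx":0,"dy":0,"dz":0.085,"twist":0,"grip":-0.3},{"dx":0,"dy":0,"dz":0.12,"twist":0,"grip":-0.3},{"dx":0.005,"dy":0.005,"dz":0.155,"twist":0,"grip":-0.3}]' 30
python3 -m crank '[{"dx":0.022,"dy":0.022,"dz":0.015,"twist":7,"grip":-0.3},{"dx":0.044,"dy":0.044,"dz":0.02,"twist":14,"grip":-0.3},{"dx":0.066,"dy":0.066,"dz":0.02,"twist":21,"grip":-0.3},{"dx":0.088,"dy":0.088,"dz":0.02,"twist":28,"grip":-0.3},{"dx":0.11,"dy":0.11,"dz":0.02,"twist":35,"grip":-0.3}]'|head -3
python3 -m crank '[{"dx":0.022,"dy":0.022,"dz":0,"twist":7,"grip":-0.3},{"dx":0.044,"dy":0.044,"dz":0,"twist":14,"grip":-0.3},{"dx":0.066,"dy":0.064,"dz":0,"twist":16,"grip":-0.3},{"dx":0.078,"dy":0.073,"dz":-0.02,"twist":16,"grip":-0.3},{"dx":0.078,"dy":0.073,"dz":-0.04,"twist":16,"grip":-0.3}]'
python3 - <<'E'
from h import *
s=arm.get_state();p=s['eef_pos'];print(p,s['ee_rot'],s['q'][5])
a=snap('scene','s7.png');b=snap('side','d7.png')
for z in(-.047,.0,.051):print(proj('scene',p+[0,0,z]),proj('side',p+[0,0,z]))
# white-cap / jar blob: low saturation bright pixels near the jar
for n,im,(u,v) in(('scene',a,proj('scene',p)),('side',b,proj('side',p))):
    h=cv2.cvtColor(im,cv2.COLOR_RGB2HSV);u,v=int(u),int(v)
    for r in range(v-8,v+22,3): print(n,r,''.join('#' if h[r,c,1]<95 else '.' for c in range(u-22,u+22)),u-22)
E
```

```text
t: 22.0
eef_pos: [0.4701, -0.2135, 0.2025]
ee_rot: [-3.141, 0.001, 0.633]
force: [1.4, -0.6, -1.5]
width: 0.0455
gripper_force: 30.0
t: 22.42
eef_pos: [0.582, -0.1021, 0.2212]
ee_rot: [-3.141, -0.0, 1.25]
t: 22.83
eef_pos: [0.6622, -0.0279, 0.1806]
ee_rot: [3.14, -0.001, 1.526]
force: [-0.7, -0.5, -1.0]
width: 0.0455
gripper_force: 30.0
[ 0.66217701 -0.02787009  0.18057313] [ 3.13957132e+00 -5.39281686e-04  1.52613407e+00] 2.8453192024414347
(np.float64(354.8), np.float64(159.3)) (np.float64(385.6), np.float64(177.4))
(np.float64(355.8), np.float64(143.7)) (np.float64(387.4), np.float64(160.7))
(np.float64(357.0), np.float64(125.9)) (np.float64(389.4), np.float64(141.8))
scene 135 .........###########################..##.### 333
scene 138 .........#.#########################.##.#.## 333
scene 141 ...........######################..##.#.##.# 333
scene 144 ...........######################....#.##### 333
scene 147 ..........#######################.######.### 333
scene 150 ..........#######################..##.###### 333
scene 153 #.........#######################.#.#.#.#... 333
scene 156 ..........#.####################.####..###.# 333
scene 159 ............###################..#.####.##.. 333
scene 162 ..............#.#############..##.##.#.###.. 333
side 152 #########################################..# 365
side 155 #######################################..... 365
side 158 #######################################..... 365
side 161 ######################################...... 365
side 164 #################################........... 365
side 167 ################################............ 365
side 170 ###############################............. 365
side 173 ########.######################............. 365
side 176 ###############################............. 365
side 179 #############################............... 365
```

```bash

python3 -m crank '[{"dx":-0.001,"dy":-0.004,"dz":-0.03,"twist":0,"grip":-0.3},{"dx":-0.001,"dy":-0.004,"dz":-0.055,"twist":0,"grip":-0.3},{"dx":-0.001,"dy":-0.004,"dz":-0.075,"twist":0,"grip":-0.3},{"dx":-0.001,"dy":-0.004,"dz":-0.085,"twist":0,"grip":-0.3},{"dx":-0.001,"dy":-0.004,"dz":-0.092,"twist":0,"grip":-0.3}]'
python3 -m crank '[{"dx":0,"dy":0,"dz":-0.006,"twist":0,"grip":-0.3},{"dx":0,"dy":0,"dz":-0.012,"twist":0,"grip":-0.3},{"dx":0,"dy":0,"dz":-0.018,"twist":0,"grip":-0.3},{"dx":0,"dy":0,"dz":-0.023,"twist":0,"grip":-0.3},{"dx":0,"dy":0,"dz":-0.024,"twist":0,"grip":-0.3}]'
```

```text
t: 23.35
eef_pos: [0.6579, -0.0349, 0.0887]
ee_rot: [-3.14, 0.0, 1.523]
force: [0.6, -0.2, -0.3]
width: 0.0454
gripper_force: 30.0
t: 23.77
eef_pos: [0.6583, -0.0343, 0.0646]
ee_rot: [-3.141, -0.0, 1.524]
force: [-0.1, 0.2, -1.0]
width: 0.0453
gripper_force: 30.0
```

```bash

python3 -m crank '[{"dx":0,"dy":0,"dz":-0.002,"twist":0,"grip":-0.3},{"dx":0,"dy":0,"dz":-0.004,"twist":0,"grip":-0.3},{"dx":0,"dy":0,"dz":-0.006,"twist":0,"grip":-0.3},{"dx":0,"dy":0,"dz":-0.006,"twist":0,"grip":-0.3},{"dx":0,"dy":0,"dz":-0.006,"twist":0,"grip":-0.3}]'
```

```text
t: 24.18
eef_pos: [0.6589, -0.0343, 0.0598]
ee_rot: [3.141, 0.0, 1.524]
force: [0.4, 0.0, 2.8]
width: 0.0454
gripper_force: 30.0
```

```bash

python3 -m crank '[{"dx":0,"dy":0,"dz":0.002,"twist":0,"grip":0.1},{"dx":0,"dy":0,"dz":0.002,"twist":0,"grip":0.3},{"dx":0,"dy":0,"dz":0.002,"twist":0,"grip":0.5},{"dx":0,"dy":0,"dz":0.002,"twist":0,"grip":0.5},{"dx":0,"dy":0,"dz":0.002,"twist":0,"grip":0.5}]' 12
python3 -m crank '[{"dx":0,"dy":0,"dz":0.01,"twist":0,"grip":0.5},{"dx":0,"dy":0,"dz":0.035,"twist":0,"grip":0.5},{"dx":0,"dy":0,"dz":0.07,"twist":0,"grip":0.5},{"dx":0,"dy":0,"dz":0.11,"twist":0,"grip":0.5},{"dx":0,"dy":0,"dz":0.15,"twist":0,"grip":0.5}]'
python3 -m crank '[{"dx":-0.02,"dy":0,"dz":0.04,"twist":0,"grip":0.5},{"dx":-0.05,"dy":0,"dz":0.07,"twist":0,"grip":0.5},{"dx":-0.08,"dy":0,"dz":0.1,"twist":-5,"grip":0.5},{"dx":-0.11,"dy":0,"dz":0.12,"twist":-10,"grip":0.5},{"dx":-0.14,"dy":0,"dz":0.13,"twist":-15,"grip":0.5}]'
python3 - <<'E'
from h import *
a=snap('scene','s8.png');b=snap('side','d8.png')
h={'scene':cv2.cvtColor(a,cv2.COLOR_RGB2HSV),'side':cv2.cvtColor(b,cv2.COLOR_RGB2HSV)}
def blob(n,P,lo,hi,name,w=16):
    u,v=proj(n,P);U,V=int(u),int(v);m=cv2.inRange(h[n][V-w:V+w,U-w:U+w],lo,hi)
    k,L,S,C=cv2.connectedComponentsWithStats(m);
    if k<2: print(name,n,'none');return
    j=1+S[1:,4].argmax();print(name,n,'pred',(u,v),'blob',S[j]+[U-w,V-w,0,0,0],(C[j]+[U-w,V-w]).round(1))
for n in h:
    blob(n,(.671,.196,.199),(45,60,15),(85,255,255),'saucetop')
    blob(n,(.665,.083,.205),(0,60,20),(12,255,160),'soycap')
    blob(n,(.656,-.140,.095),(0,0,90),(179,70,255),'salt')
    blob(n,(.659,-.031,.111),(0,0,150),(179,50,255),'jarcap')
    blob(n,(.355,-.300,.237),(0,0,0),(179,255,60),'vin')
    blob(n,(.455,-.066,.106),(15,120,80),(35,255,255),'rnd')
E
```

```text
t: 24.6
eef_pos: [0.6584, -0.0343, 0.061]
ee_rot: [-3.141, -0.0, 1.524]
force: [-1.3, 0.6, -0.6]
width: 0.0645
gripper_force: 0.0
t: 25.02
eef_pos: [0.658, -0.0345, 0.2132]
ee_rot: [-3.141, 0.0, 1.524]
force: [0.8, 0.4, 0.5]
width: 0.0658
gripper_force: 0.0
t: 25.43
eef_pos: [0.5178, -0.0347, 0.3456]
ee_rot: [3.137, -0.002, 1.258]
force: [1.0, 0.1, 0.8]
width: 0.0657
gripper_force: 0.0
saucetop scene pred (np.float64(291.9), np.float64(114.2)) blob [282 112  18  18 289] [290.5 120.9]
soycap scene pred (np.float64(322.4), np.float64(123.5)) blob [307 123  13  16 133] [311.5 132.2]
salt scene pred (np.float64(389.1), np.float64(186.5)) blob [380 183  16  19 233] [387.8 192.7]
jarcap scene pred (np.float64(354.7), np.float64(167.4)) blob [347 164  17   9 100] [354.8 168.2]
vin scene pred (np.float64(393.6), np.float64(226.5)) blob [382 228  21  14 197] [391.2 235.8]
rnd scene pred (np.float64(319.8), np.float64(209.9)) blob [310 206  18  17 219] [318.5 214.5]
saucetop side pred (np.float64(355.9), np.float64(123.6)) blob [347 121  17  18 261] [354.9 129.4]
soycap side pred (np.float64(370.5), np.float64(135.6)) blob [367 131  12  14 103] [372.3 137.2]
salt side pred (np.float64(403.1), np.float64(213.0)) blob [394 208  17  21 249] [402.4 218.5]
jarcap side pred (np.float64(384.2), np.float64(185.9)) blob [373 181  21  13 164] [383.1 186.6]
vin side pred (np.float64(299.3), np.float64(219.3)) blob [291 223  19  12 198] [300. 229.]
rnd side pred (np.float64(313.0), np.float64(206.7)) blob [304 202  19  16 216] [313.  209.7]
```

```bash
python3 -c "
from station import arm
print(arm.get_state()['t'],arm.job_done())"
```

```text
the job is handed in; nothing more can be done
25.5333 None
```

The job is handed in at 25.5 s: soy, squeeze bottle, salt and square jar each went down to the floor of their own wells, and the vinegar bottle and yellow-capped jar still stand where they were. I got no verdict back, the squeeze bottle's turn in its well is only good to about 8°, and the soy bottle bumped its rim once (43 N at the wrist) on the first try.

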